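# Load the button cassette under the feeder's leaf spring

### The arm

A 7-joint arm with a two-finger parallel gripper is mounted at the origin on the work surface. World frame = base frame: x ahead of the robot, y to its left, z up, the work surface at z = 0. Lengths are in m, angles in rad, forces in N, time in s.
With the tool pointing down it reaches from about 0.4 to 0.925 m from the base axis. Payload 5.6 kg.
Tool frame: the origin (TCP) lies on the centre line of the jaws, within the pads' length; the fingertips stand 22 mm ahead of it and the grasp point (between the pads) lies 3 mm ahead of it; z points along the fingers, y is the line along which they close (so a half turn about z gives the same grasp; the last joint's range is limited). The gripper opens to 85 mm and grips with 20 to 120 N. Pads are 22 mm wide; open, the fingers measure 114 mm over their backs; the gripper's body (76 mm by 85 mm) begins 54 mm behind the grasp point. The pads swing forward as they close: fully open they stand 13 mm farther back than shut.
Start: joints at [-1.37, 0.468, -0.012, 1.603, 0.006, 1.071, -0.056], TCP at [0.157, 0.631, 0.232] pointing down, gripper open.
Joint ranges: [-2.53, 2.53], [-0.31, 2.02], [-1.57, 1.55], [0.28, 2.44], [-1.29, 4.43], [0.15, 1.84], [-2.92, 2.92]. Speed limits (rad/s): [2.57, 2.57, 3.14, 3.14, 3.14, 3.14, 3.14].

### API

Orientations are given as a 3x3 rotation matrix whose columns are the frame's x, y, z axes.
In Python, from plant import r gives the robot as it stands.
- The arm moves only by the tool step_arm, never from a script. Its argument "steps" is a list of rows, each a list of 3 entries, a list of its own where there are three numbers: the turn, a rotation vector about the tool's x, y, z each as a share of 30 degrees, from -1 to 1, then the shift along the tool's x, y, z each as a share of 100 mm, from -1 to 1, then the gripper command: -1 is fully open, 1 is shut, values between are in proportion. A call has 1 to 10 rows; each row is the pose to reach, as a shift and turn from the pose commanded when the call began, along the tool's axes at that moment; what a row does not reach only later rows make up. A row lasts 1/12 s, in which the tool goes at most 41.7 mm and 7.16 degrees, less where a joint would pass 70% of its speed; a pose out of reach is approached as far as the arm can. A call with a number of a shift or a turn outside -1 to 1 is refused whole. A call with a gripper value outside its range is refused whole. The fingers move at their own pace and stop on an object; "newtons" is the grip in N (left out, the last holds). Time passes only in rows, so rows that repeat a pose let the fingers close. It gives the time, the measured TCP pose, the force, the opening and the grip force at its end, in the units of the state.
- r.read_state(): the state, without advancing time (a new reading comes with each control period).
- r.snapshot(name): name is "side" or "top" or "wrist"; returns a dict with "frame" (400x640x3 uint8, red, green, blue), "fovy" (degrees; the focal length in pixels is half the picture's height over the tangent of half this angle, whatever the lens; pixels are square), "cx", "cy" (the principal point, pixels), "dist" ([k1, k2, p1, p2, k3] as OpenCV has them; the pictures are not rectified), "T" (4x4, takes a point from camera to world coordinates). Camera axes: x right, y up, looking along -z (the intrinsics and any distortion apply to the point x, -y, -z); pixel columns grow to the right and rows downward; lengths in m; the calibration is good to about 2 mm. A picture is of the moment at which its call begins. There is no depth.
- r.finish_job(): hands the job in; it is judged then, once.
Trained networks look in a picture, given as the dict that the camera call returned (one of the last four; its "shot" number tells which), for a name from the list of things; names that differ only in an ending like _2 or _b are one class to them, and where a whole thing is asked for, a point or a joint stands for the part that bears it (a point fixed in the world has none). Each returns a list of dicts, best first, with "score" (0 to 1); they miss things now and then, are a little off and sometimes report something else, mostly with a low value. They report only what shows in the picture. A call takes as long as a camera call. They do not tell look-alikes from the thing itself.
- r.outline_of(picture, target): "pixels" (400x640 bool, what is visible of it) and "uv" ([column, row] in pixels, amid what is visible of it).
- r.tip_of(picture, target): "uv" ([column, row] in pixels: a listed point, or the origin of a listed thing).
The state is a dict: "clock": time; "q": joint angles; "dq": joint speeds; "joint_efforts": joint torques, N m; "tool_pos": TCP position; "tcp_rot": TCP orientation; "force": force on the tool from outside, world axes, zero at the start; "ft_torque": the same for the moment, N m; "gripper_width": finger opening in m; "grasp_force": force on a finger pad.
Only numpy, scipy, OpenCV 4.12 (cv2) and the standard library are available. Lean on these libraries where they do the work, as an engineer would, in place of code of your own. Each camera call takes 0.05 s, during which the arm holds its last target. There are 200 camera calls.

### The job

The flat button cassette lies on the spring-loaded bed of the button feeder, too high to enter. With your fingertips press it down firmly and, keeping it down, push it along the channel so that it passes under the bridge and the leaf spring, until its nose is fully home against the feeder's housing; then let go and move clear. Do not lift the cassette, and leave the jar, the spool and the wooden block alone.

Things in the scene. Friction and masses are not known exactly. Their poses are not given: they have to be found in the camera images.
- feeder: Green button feeder fixed to the table. x axis: loading direction (bed to housing), z up; origin on the table top under the bridge's middle. Along x (mm): rear wall -198 to -192, sprung bed (aluminium plate 57 wide) -185 to -13, bridge -6 to 6, stop face 76, housing to 171 (110 wide, 85 high, hopper to 120). Channel 60 wide between rails 46 high (84 over the rails); its floor past the bridge is 29 high.
- bridge (a point): Middle of the underside of the bridge, a dark cross bar over the channel: 12 thick along x, 84 wide, underside 47 above the table, top 58. It does not give.
- stop (a point): Point on the housing's stop face at the end of the channel, 76 mm past the bridge's middle, 36 above the table.
- cassette: Loose flat grey cassette, eight white buttons let into its top; 136 long (x axis, nose +x), 56 wide, 14 thick, 0.2 to 0.4 kg. Origin: centre of its underside. On the raised bed its top is 53 above the table, 6 too high for the bridge, nose 10 to 30 short of it. Pressed fully down: top 44, clearing the bridge by 3. It carries a cross rib (see cassette_pad) that at home stops 10 short of the bridge.
- cassette_pad (a point): Centre of the dark thumb pad on the cassette's flat top, behind the rib: 50 behind the cassette's origin. The flat is 36 long, 56 wide: the rib's rear face is 18 ahead of this point, the tail 18 behind it. The rib is 8 long, 50 wide and 8 high; a fingertip that presses on the pad can push forward against it. The cassette is slick: friction with the channel is low.
- cassette_nose (a point): Middle of the cassette's blunt front end, 7 above its underside, 118 ahead of cassette_pad. Home is with this end against the stop face.
- bed (a joint): Travel of the sprung bed in m: 0 up (as it starts), 0.009 fully down. It always stays level. Pushing down on the cassette starts to move it at about 2 to 5 N and takes about 9 to 12 N at the bottom; let go, it rises again, but with the cassette home under the bridge only to about 0.005 (the cassette's tail then stands a few mm up, 3 degrees, as it should).
- leaf (a joint): Lift of the leaf spring in rad: 0 with nothing under it, 0.05 to 0.1 with the cassette under it. The leaf is a steel strip 24 wide that runs from the bridge 50 mm towards the housing, sloping down to 40 above the table; it lifts as the cassette slides under and drags on it with about 3 N of pressure.
- jar: Amber glass jar with a steel lid, 64 across, 75 high, origin at the centre of its underside. To be left alone.
- spool: White thread spool, 38 across, 50 high, origin at the centre of its underside. To be left alone.
- clapper: Wooden pressing block (clapper), 160 x 55 x 40 high, origin at the centre of its underside. To be left alone.
Not all that is in view belongs to the job. There is more than one size of the cassette; the job needs the middle-sized.

How it is judged:
On the way:
1. the cassette is pressed down on its bed before it enters (value of joint bed above 0.0055 m and contact force between the fingers and cassette above 2 N and x of cassette_nose in the frame of feeder below 0.03 m), for 0.05 s.
At the end, for the whole second after the job is handed in: The cassette rests in the channel under the bridge and the leaf spring, its nose within 4 mm of the housing's stop face, lying level (within about 6 degrees), at rest and released (x of cassette_nose in the frame of feeder above 0.072 m and z of cassette_nose in the frame of feeder below 0.043 m and angle between cassette's own z axis and vertical below 0.1 rad and angle between the x axis of cassette and the x axis of feeder, either way round below 0.12 rad and value of joint leaf above 0.04 rad and linear speed of cassette below 0.01 m/s); the robot touches nothing.
It fails at once if the cassette is lifted (z of cassette in the frame of feeder above 0.049 m).
It fails at once if the cassette is tipped up (angle between cassette's own z axis and vertical above 0.3 rad).
It fails at once if a bystander is disturbed (distance of any of jar, spool, clapper from where it was at the start of the episode above 0.02 m).
It also fails if it takes over 32 s, if anything falls off the work surface, if the arm or the gripper's body presses on something with over 40 N, if the wrist force passes 120 N, or if a joint passes its speed limit or range.

## Working session

There is one attempt and no reset: what is moved stays moved. The work goes in short steps, Python scripts to look and compute and a tool call to move; the robot and the scene stay as the last step left them, time stands still between calls to the robot, and variables do not carry over. Pictures are saved under pics/ and viewed, at most 10 in all, crops included, and the job is handed in when it is done.

Besides the shell and the picture viewer there is one more tool, called after ">>>" by a JSON object that holds its "api" and its "payload". step_arm: Moves the arm, as the interface text tells. Shift numbers are shares of 100 mm and turn numbers shares of 30 degrees, none past 1 either way. Its arguments: {"type":"object","properties":{"steps":{"type":"array","items":{"type":"array"}},"newtons":{"type":"number"}},"required":["steps"]}

```bash
mkdir -p pics
cat > h.py <<'E'
import numpy as np, cv2
from plant import r
def K(p):
    f=200/np.tan(np.radians(p["fovy"])/2); return np.array([[f,0,p["cx"]],[0,f,p["cy"]],[0,0,1]])
def ray(p,uv):
    n=cv2.undistortPoints(np.array([[uv]],float),K(p),np.array(p["dist"],float))[0,0]
    T=np.array(p["T"]); return T[:3,3],T[:3,:3]@np.array([n[0],-n[1],-1])
def onz(p,uv,z):
    o,d=ray(p,uv); return o+d*(z-o[2])/d[2]
def proj(p,X):
    T=np.array(p["T"]); c=(np.atleast_2d(X)-T[:3,3])@T[:3,:3]; c=c*[1,-1,-1]
    return cv2.projectPoints(c,np.zeros(3),np.zeros(3),K(p),np.array(p["dist"],float))[0][:,0]
def save(p,n,crop=None,s=1):
    im=p["frame"][...,::-1]
    if crop: im=im[crop[1]:crop[3],crop[0]:crop[2]]
    cv2.imwrite("pics/"+n,cv2.resize(im,None,fx=s,fy=s,interpolation=cv2.INTER_CUBIC))
E
python3 - <<'E'
from h import *
Z={"feeder":0,"bridge":.047,"stop":.036,"cassette":.039,"cassette_pad":.053,"cassette_nose":.046,"jar":0,"spool":0,"clapper":0}
ims=[]
for c in ("top","side"):
    p=r.snapshot(c); ims.append(p["frame"][...,::-1])
    for n,z in Z.items():
        print(c,n,[(round(d["score"],2),np.round(d["uv"]).tolist(),np.round(onz(p,d["uv"],z)[:2],3).tolist()) for d in r.tip_of(p,n)[:4]])
cv2.imwrite("pics/a.png",cv2.resize(np.vstack(ims),(480,600)))
cv2.imwrite("pics/top.png",ims[0]);cv2.imwrite("pics/side.png",ims[1])
s=r.read_state();print(s["tool_pos"],s["tcp_rot"],s["force"],s["gripper_width"])
E
```

```text
top feeder [(0.82, [286.0, 209.0], [0.58, 0.069])]
top bridge [(0.75, [258.0, 139.0], [0.736, 0.132]), (0.66, [280.0, 206.0], [0.58, 0.081])]
top stop [(0.6, [248.0, 206.0], [0.582, 0.154])]
top cassette [(0.81, [330.0, 204.0], [0.587, -0.033]), (0.64, [435.0, 156.0], [0.699, -0.28]), (0.56, [354.0, 268.0], [0.44, -0.088])]
top cassette_pad [(0.8, [340.0, 260.0], [0.458, -0.054]), (0.62, [450.0, 124.0], [0.771, -0.314]), (0.59, [351.0, 204.0], [0.583, -0.08]), (0.2, [287.0, 213.0], [0.563, 0.062])]
top cassette_nose [(0.89, [422.0, 188.0], [0.621, -0.246]), (0.61, [299.0, 208.0], [0.574, 0.037]), (0.59, [370.0, 284.0], [0.405, -0.121])]
top jar [(0.69, [262.0, 140.0], [0.748, 0.128])]
top spool [(0.72, [228.0, 266.0], [0.447, 0.203])]
top clapper []
side feeder [(0.85, [291.0, 198.0], [0.579, 0.074]), (0.42, [329.0, 159.0], [0.761, 0.134])]
side bridge []
side stop [(0.8, [273.0, 173.0], [0.579, 0.144])]
side cassette [(0.65, [316.0, 208.0], [0.571, -0.026]), (0.56, [289.0, 266.0], [0.426, -0.116])]
side cassette_pad [(0.98, [337.0, 218.0], [0.574, -0.089]), (0.72, [288.0, 256.0], [0.435, -0.104]), (0.7, [482.0, 241.0], [0.74, -0.327]), (0.43, [366.0, 178.0], [0.719, -0.035])]
side cassette_nose [(0.8, [412.0, 268.0], [0.59, -0.273]), (0.76, [288.0, 285.0], [0.395, -0.152]), (0.7, [300.0, 191.0], [0.578, 0.037])]
side jar [(0.95, [328.0, 163.0], [0.747, 0.122])]
side spool [(0.89, [217.0, 192.0], [0.457, 0.214])]
side clapper [(0.87, [367.0, 181.0], [0.765, -0.003])]
[0.15689893 0.63078441 0.23219683] [[-9.70435772e-01  2.41359506e-01  3.20248982e-05]
 [ 2.41359507e-01  9.70435772e-01  2.68999950e-05]
 [-2.45855374e-05  3.38342311e-05 -9.99999999e-01]] [ 0.14369496  0.00423784 -0.16375283] 0.0852931253593488
```

View pics/top.png

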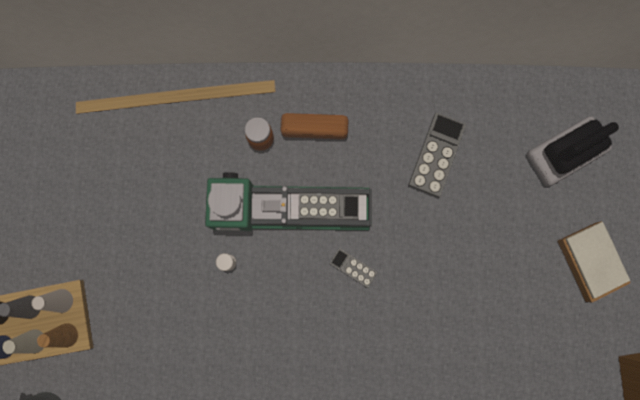

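View pics/side.png

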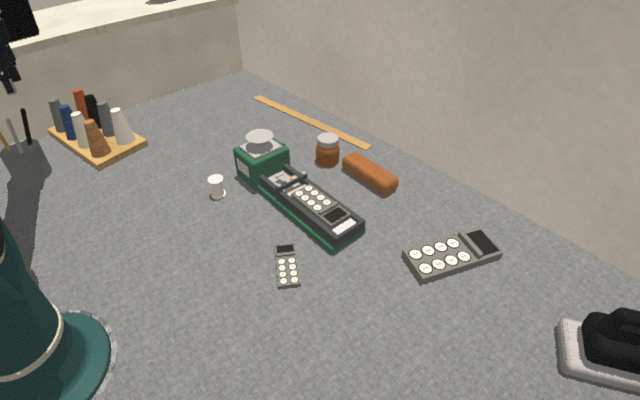

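Three cassettes show in the top view: one on the feeder bed at (330,204), a large one at (435,156) and a small one at (354,268). The one on the bed fits: it is the middle size, lies in the channel and its nose stops short of the bridge. I'll move toward it and confirm with a closer crop from above.

>>> {"api": "step_arm", "payload": {"steps": [[[0,0,0],[-0.3,-0.3,0],1],[[0,0,0],[-0.55,-0.55,0],1],[[0,0,0],[-0.8,-0.8,0],1],[[0,0,0],[-1,-1,0],1]], "newtons": 30}}

```text
clock: 1.33
tool_pos: [0.2314, 0.5072, 0.2321]
tcp_rot: [[-0.97, 0.243, 0.001], [0.243, 0.97, -0.001], [-0.001, -0.001, -1.0]]
force: [1.2, 0.1, -0.9]
gripper_width: 0.0386
grasp_force: 0.0
```

>>> {"api": "step_arm", "payload": {"steps": [[[0,0,0],[-0.28,-0.28,0],1],[[0,0,0],[-0.56,-0.56,0],1],[[0,0,0],[-0.84,-0.84,0],1],[[0,0,0],[-1,-1,0],1]]}}

```text
clock: 1.67
tool_pos: [0.3051, 0.3844, 0.2324]
tcp_rot: [[-0.969, 0.246, 0.001], [0.246, 0.969, -0.001], [-0.001, -0.001, -1.0]]
force: [0.2, -0.4, 0.8]
gripper_width: -0.0004
grasp_force: 0.0
```

>>> {"api": "step_arm", "payload": {"steps": [[[0,0,0],[-0.28,-0.28,0],1],[[0,0,0],[-0.56,-0.56,0],1],[[0,0,0],[-0.84,-0.84,0],1],[[0,0,0],[-1,-1,0],1]]}}

```text
clock: 2.0
tool_pos: [0.3776, 0.2632, 0.2326]
tcp_rot: [[-0.969, 0.246, 0.001], [0.246, 0.969, -0.001], [-0.001, -0.0, -1.0]]
force: [-0.8, 0.3, -0.1]
gripper_width: 0.0001
grasp_force: 0.0
```

>>> {"api": "step_arm", "payload": {"steps": [[[0,0,0],[-0.28,-0.28,0],1],[[0,0,0],[-0.56,-0.56,0],1],[[0,0,0],[-0.84,-0.84,0],1],[[0,0,0],[-1,-1,0],1]]}}

```text
clock: 2.33
tool_pos: [0.4504, 0.1419, 0.2327]
tcp_rot: [[-0.969, 0.246, 0.002], [0.246, 0.969, -0.001], [-0.002, -0.0, -1.0]]
force: [-0.0, -0.5, -0.2]
gripper_width: 0.0003
grasp_force: 0.0
```

>>> {"api": "step_arm", "payload": {"steps": [[[0,0,0.2],[-0.28,-0.28,0],1],[[0,0,0.4],[-0.56,-0.56,0],1],[[0,0,0.6],[-0.84,-0.84,0],1],[[0,0,0.8],[-1,-1,0],1],[[0,0,1],[-1,-1,0],1]]}}

```text
clock: 2.75
tool_pos: [0.5237, 0.0189, 0.2328]
tcp_rot: [[-0.71, 0.704, 0.003], [0.704, 0.71, -0.003], [-0.004, 0.0, -1.0]]
force: [-0.8, 0.3, 0.2]
gripper_width: -0.0001
grasp_force: 0.0
```

>>> {"api": "step_arm", "payload": {"steps": [[[0,0,0.2],[-0.3,-0.1,0],1],[[0,0,0.4],[-0.6,-0.2,0],1],[[0,0,0.6],[-0.9,-0.3,0],1],[[0,0,0.8],[-1,-0.36,0],1],[[0,0,1],[-1,-0.36,0],1]]}}

```text
clock: 3.17
tool_pos: [0.569, -0.0749, 0.2325]
tcp_rot: [[-0.266, 0.964, 0.001], [0.964, 0.266, -0.002], [-0.003, 0.0, -1.0]]
force: [-0.8, 0.7, -0.8]
gripper_width: 0.0004
grasp_force: 0.0
```

>>> {"api": "step_arm", "payload": {"steps": [[[0,0,0.25],[0,0,0],1],[[0,0,0.5],[0,0,0],1],[[0,0,0.5],[0,0,0],1],[[0,0,0.5],[0,0,0],1]]}}

```text
clock: 3.5
tool_pos: [0.5684, -0.0703, 0.2322]
tcp_rot: [[-0.021, 1.0, 0.0], [1.0, 0.021, -0.0], [-0.0, 0.0, -1.0]]
force: [-0.9, -0.1, 1.0]
gripper_width: 0.0001
grasp_force: 0.0
```

Run:
```python
from h import *
s=r.read_state();print(s["tool_pos"],s["tcp_rot"],s["force"])
Z={"bridge":.047,"stop":.036,"cassette":.039,"cassette_pad":.053,"cassette_nose":.046}
for c in ("wrist","top"):
    p=r.snapshot(c)
    for n,z in Z.items():
        print(c,n,[(round(d["score"],2),np.round(d["uv"]).tolist(),np.round(onz(p,d["uv"],z)[:2],4).tolist()) for d in r.tip_of(p,n)[:4]])
    for n,z in (("cassette",.053),("feeder",.046)):
        for d in r.outline_of(p,n)[:2]:
            m=d["pixels"].astype(np.uint8); b=cv2.boxPoints(cv2.minAreaRect(cv2.findNonZero(m)))
            print(c,n,"outline",d["score"],[np.round(onz(p,q,z)[:2],3).tolist() for q in b])
    if c=="wrist": save(p,"w.png",None,1.25)
```

```text
[ 0.56843656 -0.0702521   0.23216895] [[-2.09760142e-02  9.99779979e-01  1.15804285e-05]
 [ 9.99779969e-01  2.09760156e-02 -1.39220148e-04]
 [-1.39432428e-04  8.65759666e-06 -9.99999990e-01]] [-0.90141372 -0.14236052  0.95562592]
wrist bridge [(0.98, [342.0, 18.0], [0.5818, 0.0732]), (0.75, [337.0, 132.0], [0.5798, -0.0283])]
wrist stop []
wrist cassette [(0.85, [216.0, 178.0], [0.4571, -0.078]), (0.61, [335.0, 129.0], [0.578, -0.0263])]
wrist cassette_pad [(0.87, [332.0, 183.0], [0.5768, -0.0773]), (0.6, [227.0, 149.0], [0.4742, -0.0459]), (0.34, [342.0, 27.0], [0.5812, 0.0643])]
wrist cassette_nose [(0.83, [362.0, 308.0], [0.6161, -0.2274]), (0.65, [190.0, 214.0], [0.4289, -0.1158]), (0.6, [337.0, 54.0], [0.5782, 0.0419]), (0.57, [342.0, 19.0], [0.582, 0.0725])]
wrist cassette outline 0.74 [[0.549, -0.096], [0.553, 0.04], [0.607, 0.039], [0.61, -0.097]]
wrist cassette outline 0.69 [[0.605, -0.258], [0.624, -0.184], [0.791, -0.253], [0.782, -0.341]]
wrist feeder outline 0.6 [[0.529, -0.127], [0.534, 0.088], [0.626, 0.089], [0.639, -0.127]]
top bridge [(0.87, [284.0, 206.0], [0.5803, 0.0699])]
top stop [(0.89, [252.0, 206.0], [0.5812, 0.1457])]
top cassette [(0.91, [329.0, 204.0], [0.5844, -0.0317]), (0.7, [434.0, 158.0], [0.6936, -0.2762])]
top cassette_pad [(0.57, [452.0, 127.0], [0.7642, -0.3184]), (0.51, [314.0, 129.0], [0.7592, 0.0032])]
top cassette_nose [(0.66, [299.0, 207.0], [0.577, 0.0376]), (0.66, [427.0, 190.0], [0.6159, -0.2555])]
top cassette outline 0.61 [[0.625, -0.21], [0.804, -0.28], [0.777, -0.355], [0.598, -0.283]]
top cassette outline 0.58 [[0.606, 0.039], [0.606, -0.015], [0.552, -0.015], [0.552, 0.039]]
top feeder outline 0.85 [[0.529, 0.251], [0.66, 0.248], [0.644, -0.019], [0.514, -0.012]]
```

View pics/w.png

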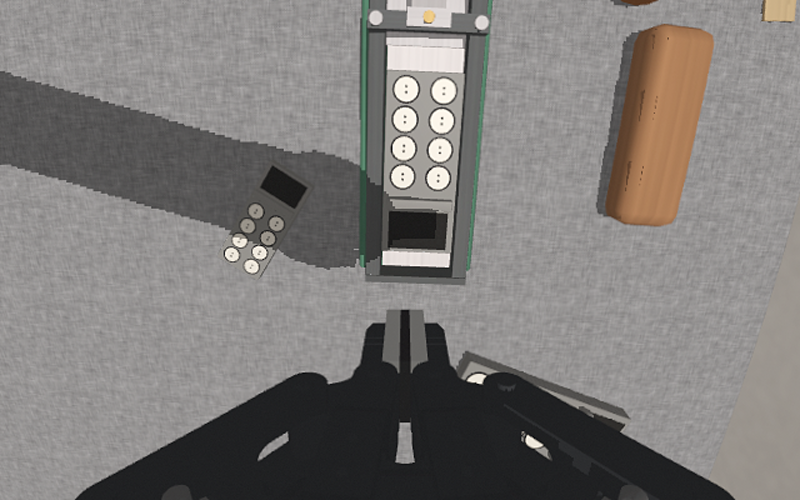

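The view from above confirms it. The cassette on the bed is between the others in size, with its pad at about (418,230), buttons from row 88 to 178 and nose at row 38, short of the bridge bar at row 20. The small one at (258,220) and the large one at (540,400) lie outside the feeder. Next I'll refine the axis from picture points.

Run:
```python
from h import *
p=r.snapshot("wrist")
f=lambda u,v,z:np.round(onz(p,(u/1.25,v/1.25),z)[:2],4)
print("btn",f(425,89,.053),f(420,177.5,.053))
for c in ((388,208),(447,213),(445,250),(388,246)): print("pad",f(*c,.053))
print("bolts",f(376,18,.06),f(482,22,.06))
print("rear wall top", f(367,275,.046),f(465,278,.046))
print("rails inner top",f(385,35,.046),f(467,35,.046),f(380,262,.046),f(455,262,.046))
```

```text
btn [0.5811 0.0268] [ 0.5793 -0.0374]
pad [ 0.5551 -0.0616]
pad [ 0.6013 -0.0647]
pad [ 0.6011 -0.0952]
pad [ 0.5553 -0.0927]
bolts [0.546  0.0722] [0.6185 0.0713]
rear wall top [ 0.5376 -0.1206] [ 0.6199 -0.1218]
rails inner top [0.5516 0.0638] [0.6105 0.0651] [ 0.5485 -0.1089] [ 0.6107 -0.1077]
```

>>> {"api": "step_arm", "payload": {"steps": [[[0,0,0.08],[-0.05,0.1,0.3],1],[[0,0,0.08],[-0.05,0.1,0.6],1],[[0,0,0.08],[-0.05,0.1,0.9],1],[[0,0,0.08],[-0.05,0.1,1],1],[[0,0,0.08],[-0.05,0.1,1],1]]}}

```text
clock: 4.77
tool_pos: [0.5766, -0.0751, 0.1297]
tcp_rot: [[0.024, 1.0, -0.005], [1.0, -0.024, -0.0], [-0.0, -0.005, -1.0]]
force: [-0.6, 0.0, 0.9]
gripper_width: 0.0002
grasp_force: 0.0
```

>>> {"api": "step_arm", "payload": {"steps": [[[0,0,0],[0,0,0.2],1],[[0,0,0],[0,0,0.4],1],[[0,0,0],[0,0,0.45],1],[[0,0,0],[0,0,0.45],1],[[0,0,0],[0,0,0.45],1]]}}

```text
clock: 5.18
tool_pos: [0.5795, -0.0756, 0.0887]
tcp_rot: [[0.024, 1.0, 0.002], [1.0, -0.024, -0.0], [-0.0, 0.002, -1.0]]
force: [0.2, 0.2, 0.7]
gripper_width: -0.0001
grasp_force: 0.0
```

Run:
```python
from h import *
s=r.read_state();print(s["tool_pos"],s["tcp_rot"],s["force"])
p=r.snapshot("wrist"); save(p,"w2.png",(160,80,560,380),2)
p=r.snapshot("side"); print(proj(p,[[.578,-.078,.053]])); save(p,"s2.png",(220,120,420,270),4)
```

```text
[ 0.57947946 -0.07558292  0.08869403] [[ 2.40466387e-02  9.99708861e-01  1.98789632e-03]
 [ 9.99710835e-01 -2.40464486e-02 -1.19511572e-04]
 [-7.16749307e-05  1.99019535e-03 -9.99998017e-01]] [0.2103168  0.21660924 0.68351277]
[[334.47160463 214.08399961]]
```

View pics/w2.png

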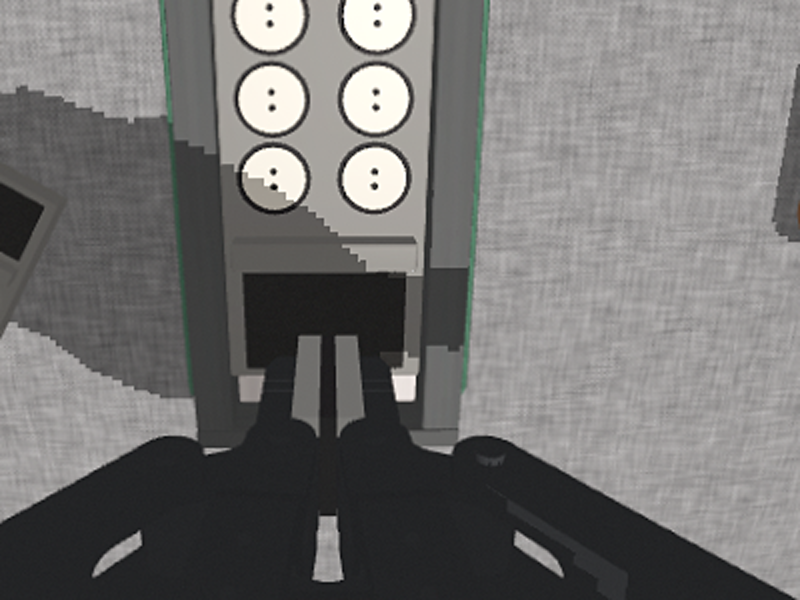

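View pics/s2.png

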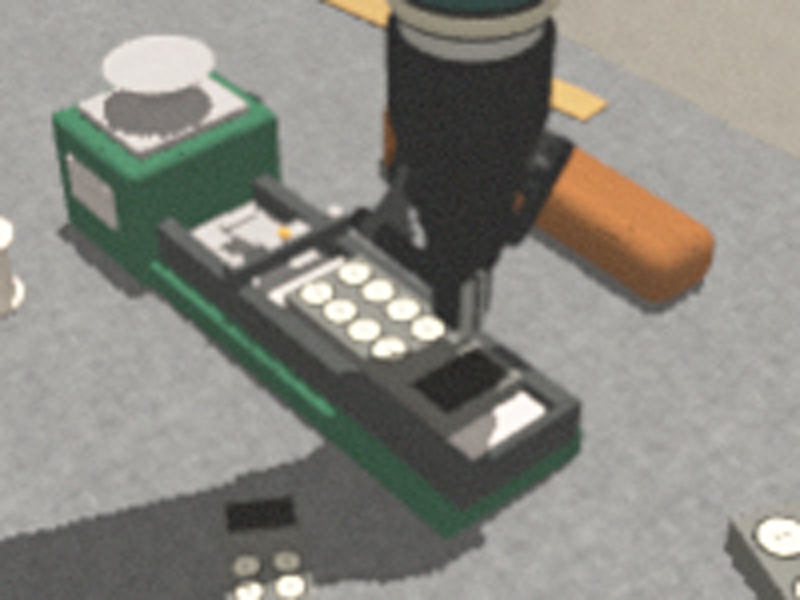

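The fingertips stand over the pad, just behind the rib (rib at row 240 of the wrist crop, tips at row 335, 14 mm above the pad). Pressing down now.

>>> {"api": "step_arm", "payload": {"steps": [[[0,0,0],[0,0,0.06],1],[[0,0,0],[0,0,0.1],1],[[0,0,0],[0,0,0.14],1],[[0,0,0],[0,0,0.17],1],[[0,0,0],[0,0,0.19],1],[[0,0,0],[0,0,0.2],1],[[0,0,0],[0,0,0.2],1],[[0,0,0],[0,0,0.2],1]]}}

```text
clock: 5.95
tool_pos: [0.5785, -0.0754, 0.0672]
tcp_rot: [[0.024, 1.0, -0.0], [1.0, -0.024, -0.0], [-0.0, -0.0, -1.0]]
force: [-0.3, -0.2, -1.0]
gripper_width: -0.0002
grasp_force: 0.0
```

Run:
```python
from h import *
s=r.read_state();print(s["tool_pos"],s["force"],s["ft_torque"])
p=r.snapshot("side"); a=p["frame"][150:250,270:390,::-1]
w=r.snapshot("wrist"); b=w["frame"][160:320,200:440,::-1]
cv2.imwrite("pics/s3.png",np.vstack([cv2.resize(a,(480,400),interpolation=2)[:,:],cv2.resize(b,(480,200),interpolation=2)]))
```

```text
[ 0.57848348 -0.07543556  0.06715101] [-0.31197114 -0.21637624 -0.96921184] [ 0.00904522 -0.00115711 -0.0522064 ]
```

View pics/s3.png

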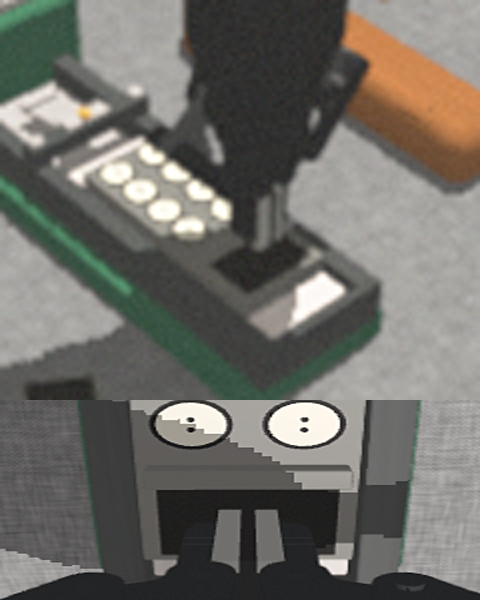

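The tips are right over the pad behind the rib, centred, but there is no contact force yet. I'll keep lowering by force.

>>> {"api": "step_arm", "payload": {"steps": [[[0,0,0],[0,0,0.02],1],[[0,0,0],[0,0,0.04],1],[[0,0,0],[0,0,0.05],1],[[0,0,0],[0,0,0.05],1]]}}

```text
clock: 6.38
tool_pos: [0.5783, -0.0753, 0.0619]
tcp_rot: [[0.024, 1.0, -0.001], [1.0, -0.024, 0.0], [0.0, -0.001, -1.0]]
force: [0.1, -1.0, 0.7]
gripper_width: 0.0001
grasp_force: 0.0
```

>>> {"api": "step_arm", "payload": {"steps": [[[0,0,0],[0,0,0.02],1],[[0,0,0],[0,0,0.04],1],[[0,0,0],[0,0,0.04],1]]}}

```text
clock: 6.63
tool_pos: [0.5782, -0.0752, 0.0577]
tcp_rot: [[0.024, 1.0, -0.001], [1.0, -0.024, 0.0], [0.0, -0.001, -1.0]]
force: [0.1, 0.1, -0.5]
gripper_width: 0.0002
grasp_force: 0.0
```

Run:
```python
from h import *
s=r.read_state();print(s["tool_pos"],s["force"],s["ft_torque"],s["joint_efforts"])
p=r.snapshot("side"); a=p["frame"][170:250,280:390,::-1]
print(proj(p,[[.578,-.0755,.053],[.578,-.0755,.036]])-[280,170])
cv2.imwrite("pics/s4.png",cv2.resize(a,(770,560),interpolation=2))
```

```text
[ 0.57821888 -0.0752467   0.05774726] [ 0.0695169   0.14281481 -0.49730065] [-0.00281034 -0.03881192 -0.02175259] [ 9.49742412e-02 -5.01655912e+01  8.26485425e+00 -1.69871789e+01
 -9.38302197e-03 -5.52972872e-02  1.67774968e-02]
[[53.65006764 43.47698785]
 [53.42907532 49.38237348]]
```

View pics/s4.png

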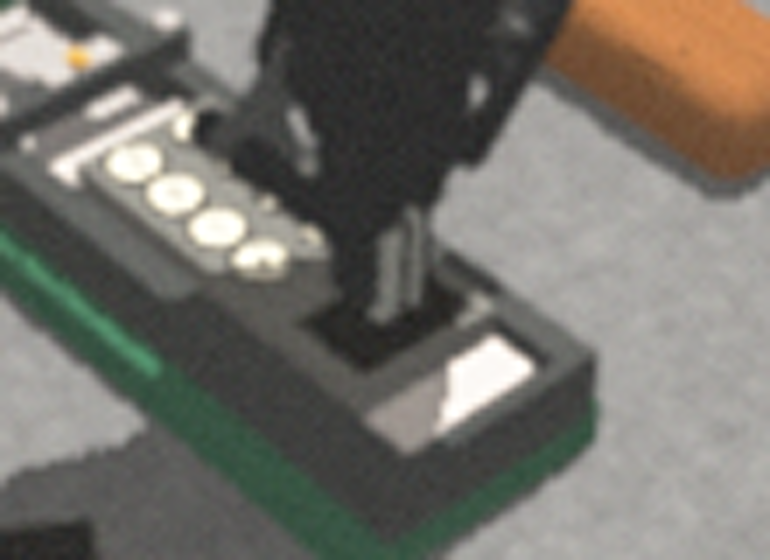

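The tips (380,318) are just about to meet the pad, so the effective tip is about 10 mm shorter than stated. I'll keep lowering slowly.

>>> {"api": "step_arm", "payload": {"steps": [[[0,0,0],[0,0,0.02],1],[[0,0,0],[0,0,0.03],1],[[0,0,0],[0,0,0.03],1]]}}

```text
clock: 6.93
tool_pos: [0.5783, -0.0752, 0.0549]
tcp_rot: [[0.024, 1.0, -0.0], [1.0, -0.024, 0.0], [0.0, -0.0, -1.0]]
force: [-0.4, 0.1, 1.2]
gripper_width: -0.0001
grasp_force: 0.0
```

>>> {"api": "step_arm", "payload": {"steps": [[[0,0,0],[0,0,0.02],1],[[0,0,0],[0,0,0.03],1],[[0,0,0],[0,0,0.03],1]]}}

```text
clock: 7.18
tool_pos: [0.5787, -0.0754, 0.0524]
tcp_rot: [[0.024, 1.0, 0.0], [1.0, -0.024, 0.0], [0.0, 0.0, -1.0]]
force: [-0.4, 0.7, 5.0]
gripper_width: 0.0002
grasp_force: 2.2
```

>>> {"api": "step_arm", "payload": {"steps": [[[0,0,0],[0,0,0.02],1],[[0,0,0],[0,0,0.04],1],[[0,0,0],[0,0,0.05],1],[[0,0,0],[0,0,0.05],1]]}}

```text
clock: 7.52
tool_pos: [0.5788, -0.0754, 0.0478]
tcp_rot: [[0.024, 1.0, 0.001], [1.0, -0.024, 0.0], [0.0, 0.001, -1.0]]
force: [-2.0, -0.4, 8.5]
gripper_width: -0.0
grasp_force: 3.9
```

>>> {"api": "step_arm", "payload": {"steps": [[[0,0,0],[0,0,0.02],1],[[0,0,0],[0,0,0.03],1],[[0,0,0],[0,0,0.03],1]]}}

```text
clock: 7.77
tool_pos: [0.5789, -0.0754, 0.0451]
tcp_rot: [[0.024, 1.0, 0.001], [1.0, -0.024, 0.0], [0.001, 0.001, -1.0]]
force: [-2.5, 1.1, 9.8]
gripper_width: 0.0001
grasp_force: 4.9
```

>>> {"api": "step_arm", "payload": {"steps": [[[0,0,0],[0,0,0.01],1],[[0,0,0],[0,0,0.02],1],[[0,0,0],[0,0,0.02],1],[[0,0,0],[0,0,0.02],1]]}}

```text
clock: 8.1
tool_pos: [0.5791, -0.0755, 0.0447]
tcp_rot: [[0.024, 1.0, 0.001], [1.0, -0.024, 0.002], [0.002, 0.001, -1.0]]
force: [-6.4, 2.1, 23.0]
gripper_width: 0.0001
grasp_force: 11.3
```

Bed is at the bottom (23 N). Pushing forward.

>>> {"api": "step_arm", "payload": {"steps": [[[0,0,0],[0.05,0,0],1],[[0,0,0],[0.12,0,0],1],[[0,0,0],[0.2,0,0],1],[[0,0,0],[0.28,0,0],1],[[0,0,0],[0.3,0,0],1]]}}

```text
clock: 8.52
tool_pos: [0.5817, -0.0473, 0.0449]
tcp_rot: [[0.025, 1.0, 0.006], [1.0, -0.025, -0.002], [-0.002, 0.006, -1.0]]
force: [-1.7, -6.0, 18.2]
gripper_width: -0.0001
grasp_force: 8.2
```

>>> {"api": "step_arm", "payload": {"steps": [[[0,0,0],[0.08,0,0],1],[[0,0,0],[0.16,0,0],1],[[0,0,0],[0.24,0,0],1],[[0,0,0],[0.3,0,0],1],[[0,0,0],[0.3,0,0],1]]}}

```text
clock: 8.93
tool_pos: [0.5823, -0.0168, 0.0449]
tcp_rot: [[0.024, 1.0, 0.005], [1.0, -0.024, -0.002], [-0.001, 0.005, -1.0]]
force: [-1.7, -1.4, 17.2]
gripper_width: 0.0003
grasp_force: 8.9
```

>>> {"api": "step_arm", "payload": {"steps": [[[0,0,0],[0.08,0,0],1],[[0,0,0],[0.16,0,0],1],[[0,0,0],[0.24,0,0],1],[[0,0,0],[0.3,0,0],1],[[0,0,0],[0.3,0,0],1]]}}

```text
clock: 9.35
tool_pos: [0.5831, 0.0125, 0.0447]
tcp_rot: [[0.025, 1.0, 0.005], [1.0, -0.025, -0.002], [-0.002, 0.005, -1.0]]
force: [-0.9, -3.9, 16.8]
gripper_width: -0.0001
grasp_force: 10.9
```

Run:
```python
from h import *
for c in ("wrist","top","side"):
    p=r.snapshot(c)
    for n,z in {"cassette":.03,"cassette_nose":.037,"cassette_pad":.044,"bridge":.047,"stop":.036}.items():
        print(c,n,[(round(d["score"],2),np.round(d["uv"]).tolist(),np.round(onz(p,d["uv"],z)[:2],4).tolist()) for d in r.tip_of(p,n)[:3]])
    if c=="wrist": save(p,"w5.png",(160,80,560,380),2)
```

```text
wrist cassette [(0.72, [320.0, 172.0], [0.5819, 0.0541])]
wrist cassette_nose []
wrist cassette_pad [(0.65, [140.0, 336.0], [0.4832, -0.029])]
wrist bridge [(0.79, [314.0, 142.0], [0.5801, 0.0711])]
wrist stop []
top cassette [(0.83, [434.0, 154.0], [0.7062, -0.2794]), (0.58, [356.0, 270.0], [0.4363, -0.0912])]
top cassette_nose [(0.71, [425.0, 189.0], [0.6216, -0.2526]), (0.59, [264.0, 207.0], [0.5781, 0.1169])]
top cassette_pad [(0.93, [450.0, 125.0], [0.7733, -0.3163]), (0.63, [339.0, 259.0], [0.4611, -0.053])]
top bridge []
top stop [(0.73, [251.0, 205.0], [0.5831, 0.1469])]
side cassette [(0.63, [286.0, 268.0], [0.4233, -0.1084]), (0.59, [452.0, 259.0], [0.678, -0.3042]), (0.57, [293.0, 190.0], [0.5808, 0.0641])]
side cassette_nose [(0.97, [290.0, 287.0], [0.3987, -0.1525]), (0.82, [278.0, 175.0], [0.5847, 0.1267]), (0.72, [412.0, 266.0], [0.6005, -0.2654])]
side cassette_pad [(0.88, [310.0, 197.0], [0.582, 0.0071]), (0.7, [286.0, 251.0], [0.4433, -0.0871])]
side bridge [(0.82, [293.0, 184.0], [0.5797, 0.0646])]
side stop [(0.96, [271.0, 172.0], [0.5789, 0.149])]
```

View pics/w5.png

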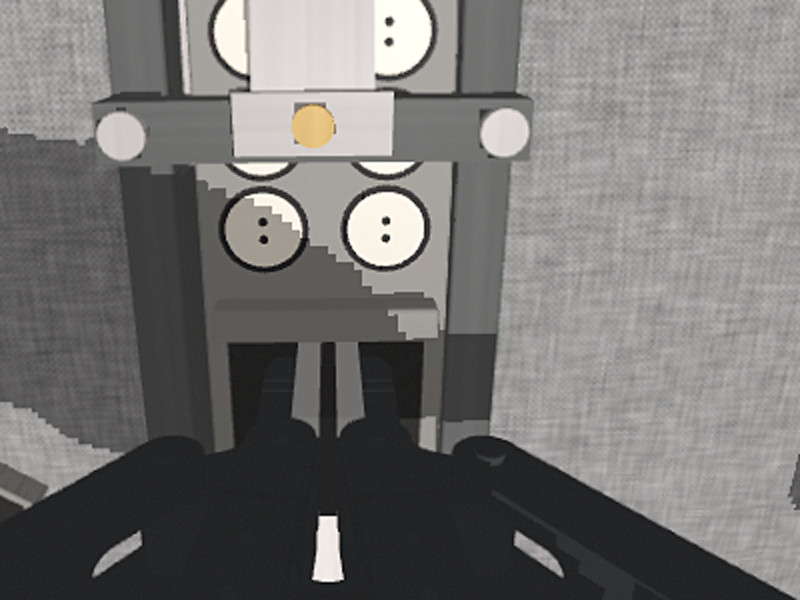

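The cassette is under the bridge and leaf (bridge at row 130, rib at row 320, tips behind the rib at row 345), with about 25 mm to go.

>>> {"api": "step_arm", "payload": {"steps": [[[0,0,0],[0.07,0,0],1],[[0,0,0],[0.13,0,0],1],[[0,0,0],[0.18,0,0],1],[[0,0,0],[0.2,0,0],1],[[0,0,0],[0.2,0,0],1]]}}

```text
clock: 10.67
tool_pos: [0.5834, 0.032, 0.0447]
tcp_rot: [[0.025, 1.0, 0.005], [1.0, -0.025, -0.002], [-0.002, 0.005, -1.0]]
force: [-2.0, -4.7, 15.7]
gripper_width: 0.0001
grasp_force: 11.0
```

>>> {"api": "step_arm", "payload": {"steps": [[[0,0,0],[0.03,0,0],1],[[0,0,0],[0.05,0,0],1],[[0,0,0],[0.05,0,0],1]]}}

```text
clock: 10.92
tool_pos: [0.5835, 0.0365, 0.0446]
tcp_rot: [[0.026, 1.0, 0.005], [1.0, -0.026, -0.003], [-0.003, 0.005, -1.0]]
force: [-1.4, -5.9, 15.5]
gripper_width: -0.0004
grasp_force: 11.1
```

>>> {"api": "step_arm", "payload": {"steps": [[[0,0,0],[0.02,0,0],1],[[0,0,0],[0.03,0,0],1],[[0,0,0],[0.03,0,0],1],[[0,0,0],[0.03,0,0],1]]}}

```text
clock: 11.25
tool_pos: [0.5835, 0.0365, 0.0446]
tcp_rot: [[0.028, 1.0, 0.005], [1.0, -0.028, -0.006], [-0.006, 0.005, -1.0]]
force: [-2.0, -12.4, 16.1]
gripper_width: 0.0005
grasp_force: 11.8
```

>>> {"api": "step_arm", "payload": {"steps": [[[0,0,0],[0.02,0,0],1],[[0,0,0],[0.04,0,0],1],[[0,0,0],[0.04,0,0],1],[[0,0,0],[0.04,0,0],1]]}}

```text
clock: 11.58
tool_pos: [0.5835, 0.0367, 0.0447]
tcp_rot: [[0.03, 1.0, 0.005], [0.999, -0.03, -0.01], [-0.01, 0.006, -1.0]]
force: [-3.5, -18.7, 16.2]
gripper_width: -0.0003
grasp_force: 14.3
```

Hard stop reached (the force rises and the tip stays put). I'll unload the push, then lift clear.

>>> {"api": "step_arm", "payload": {"steps": [[[0,0,0],[-0.04,0,0],1],[[0,0,0],[-0.07,0,0],1],[[0,0,0],[-0.07,0,-0.03],1],[[0,0,0],[-0.07,0,-0.08],1],[[0,0,0],[-0.07,0,-0.15],1],[[0,0,0],[-0.07,0,-0.3],1],[[0,0,0],[-0.07,0,-0.6],1],[[0,0,0],[-0.07,0,-0.9],1],[[0,0,0],[-0.07,0,-1],1],[[0,0,0],[-0.07,0,-1],1]]}}

```text
clock: 12.42
tool_pos: [0.5828, 0.0407, 0.1449]
tcp_rot: [[0.023, 1.0, 0.005], [1.0, -0.023, 0.002], [0.002, 0.005, -1.0]]
force: [-0.0, 0.0, 0.1]
gripper_width: 0.0007
grasp_force: 0.0
```

>>> {"api": "step_arm", "payload": {"steps": [[[0,0,0],[-0.3,0,-0.2],1],[[0,0,0],[-0.6,0,-0.4],1],[[0,0,0],[-0.9,0,-0.6],1],[[0,0,0],[-1,0,-0.6],1],[[0,0,0],[-1,0,-0.6],1]]}}

```text
clock: 12.83
tool_pos: [0.5784, -0.0635, 0.2022]
tcp_rot: [[0.029, 1.0, 0.0], [1.0, -0.029, -0.001], [-0.001, 0.0, -1.0]]
force: [-0.7, 0.8, -0.0]
gripper_width: 0.0001
grasp_force: 0.0
```

Run:
```python
from h import *
print(r.read_state()["force"])
for c in ("top","side","wrist"):
    p=r.snapshot(c)
    for n,z in {"cassette_nose":.037,"cassette_pad":.046,"stop":.036,"bridge":.047}.items():
        print(c,n,[(round(d["score"],2),np.round(d["uv"]).tolist(),np.round(onz(p,d["uv"],z)[:2],4).tolist()) for d in r.tip_of(p,n)[:3]])
    if c=="wrist": save(p,"w6.png",None,1.25)
```

```text
[-0.7231059   0.83350265 -0.01693974]
top cassette_nose [(0.89, [427.0, 191.0], [0.617, -0.2578]), (0.88, [251.0, 208.0], [0.5758, 0.1459]), (0.61, [304.0, 206.0], [0.581, 0.0265])]
top cassette_pad [(0.75, [303.0, 206.0], [0.5811, 0.0274]), (0.59, [450.0, 124.0], [0.7744, -0.3163])]
top stop [(0.86, [252.0, 209.0], [0.5739, 0.1444]), (0.21, [280.0, 203.0], [0.5874, 0.0807])]
top bridge [(0.82, [286.0, 204.0], [0.5842, 0.0659])]
side cassette_nose [(0.96, [410.0, 268.0], [0.5937, -0.2667]), (0.95, [291.0, 286.0], [0.4012, -0.1522]), (0.94, [274.0, 172.0], [0.5838, 0.1423])]
side cassette_pad [(0.64, [304.0, 195.0], [0.5751, 0.018]), (0.64, [288.0, 251.0], [0.4451, -0.0887]), (0.6, [484.0, 242.0], [0.7474, -0.3288])]
side stop [(0.82, [270.0, 173.0], [0.574, 0.1473])]
side bridge [(0.63, [294.0, 184.0], [0.5833, 0.0643])]
wrist cassette_nose [(0.97, [174.0, 235.0], [0.4257, -0.1137])]
wrist cassette_pad [(0.94, [323.0, 77.0], [0.5801, 0.0311]), (0.86, [208.0, 172.0], [0.4731, -0.0482])]
wrist stop []
wrist bridge [(0.84, [321.0, 24.0], [0.5792, 0.0725])]
```

View pics/w6.png

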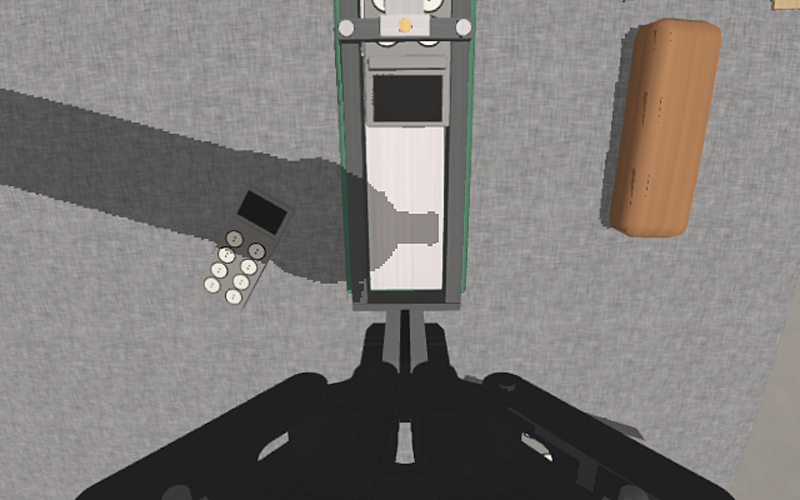

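The pad at (408,98) sits 41 mm behind the bridge (42 expected at home). The rib is just short of the bridge, and the cassette lies straight and released.

```bash
python3 -c "
from plant import r
print(r.finish_job())"
```

```text
the job is handed in; nothing more can be done
None
```

The middle-sized cassette was pressed down, pushed under the bridge and leaf spring to a hard stop against the housing, and released. The arm is clear and the job was handed in; no verdict came back.

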